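Turn the face-down remote over against the stop and press its guarded button

TASK

The remote control pad lies with its button side down. Set the yellow carton aside, upright on the bench and clear of the pad and the stop; push the pad up the blue stop until it stands tilted against it, then tip it back over so that it lies flat on the bench with its button side up. Then slide the red guard fully aside and press the green button all the way down and let it spring back, leaving the guard open and the other things where they stand.

Things in the scene. Friction and masses are not known exactly. Their poses are not given: they have to be found in the camera images.
- pad: Remote control pad, 160 (x) x 116 (y) x 30 mm (z), about 0.36 kg, too wide to grip flat. Starts face down; origin: centre of its lower side then, +z up. It rests on two black rails along x (y = -58 to -50 and 50 to 58), 14 mm high; the yellow face at z = 14 looks to -z; full outline to z = 22, back step above. Its x points within 20 degrees of the stop's x. Face up, +z is down, origin 30 mm up.
- pad_back (a point): Centre of the pad's plain grey back (pad z = 30 mm; a step of 144 x 100 mm, 8 mm high), uppermost at the start; axes as the pad.
- stop: Blue tip-up stop of bent sheet, slick, fixed to the bench, 220 mm wide (y). Origin on the bench; x is level: the way the pad is pushed against it. Front: toe at x = -79, z = 0, 38 degree ramp to x = -30, z = 38, 57 degree ramp to the top edge x = -3, z = 80 mm. Sheet and ribs end at x = +9; a foot plate 4 mm high reaches x = +60 mm.
- stop_top (a point): Middle of the stop's top edge. The pad pushed square at the bench (under 15 N) slides up the ramps until it leans about 45 degrees on this edge, its end some 110 mm high and 30 mm beyond the edge. Lifted back from behind by that overhang, it tips over its lower edge and drops onto its back in front of the stop.
- guard_top (a point): Centre of the outer side of the red sliding guard, a cap 40 x 40 mm and 12 mm high over the face that covers the green button when shut. Sides for gripping look along the pad's x. It slides along the pad's +y.
- guard (a joint): Travel of the guard along the pad's +y: 0 shut over the button, 0.046 m fully open. Needs about 1 N and stays where it is left.
- button_top (a point): Centre of the outer side of the green round push button, 26 mm diameter, standing 5 mm out of the face at pad x = 0, y = -22 mm. Moves with the button.
- button (a joint): Travel of the button into the pad: 0 out, 0.0045 m fully down; needs about 5 N, springs back.
- carton: Yellow carton 50 (its x) x 90 (its y) x 50 mm high, 0.12 kg, origin at the centre of its underside. It stands between the pad and the stop, in the way.
- bottle: Clear water bottle, 53 mm diameter, 184 mm high, standing loose; origin under its centre. Bystander.
- mug: Striped mug 80 mm diameter, 114 mm over the handle, 89 mm high, loose; origin under its centre. Bystander.
- masking: Roll of masking tape lying flat, 104 mm diameter, 25 mm high, loose; origin under its centre. Bystander.
- stamp: Hand stamp with red knob, 28 x 62 x 77 mm high, loose; origin under its centre. Bystander.
- measure: Yellow tape measure 35 x 89 x 62 mm high, loose; origin under its centre. Bystander.
- roll: White label roll standing on end, 62 mm diameter, 51 mm high, loose; origin under its centre. Bystander.
- label_stand: Fixed label dispenser at the back right, 120 (x) x 230 (y) mm and over 100 mm high, origin under its centre. An obstacle.

How it is judged (in metres and radians):
On the way, in this order (a step that is already met when the one before it is completed fails the run):
1. the pad stands tilted against the stop (angle between pad's own z axis and vertical between 0.6 and 1.5 rad and contact force between pad and stop above 0.2 N), for 0.2 s.
2. the pad lies flat, button side up (angle between pad's own z axis and vertical above 3 rad and height (world z) of pad below 0.038 m and linear speed of pad below 0.05 m/s), for 0.2 s.
3. the guard is slid fully aside (value of joint guard above 0.038 m), for 0.1 s.
4. the button is pressed all the way down (value of joint button above 0.0036 m and value of joint guard above 0.036 m), for 0.1 s.
At the end, for the whole second after the job is handed in: Pad flat on the bench, button side up (within 8 deg), at rest; guard at least 36 of 46 mm open, button out again (under 1.5 mm); carton upright on the bench, at rest, touching neither pad nor stop; each bystander within 30 mm of its start (angle between pad's own z axis and vertical above 3 rad and height (world z) of pad below 0.038 m and linear speed of each of pad, carton below 0.02 m/s and value of joint guard above 0.036 m and value of joint button below 0.0015 m and angle between carton's own z axis and vertical below 0.1 rad and height (world z) of carton between -0.008 and 0.008 m and contact force between carton and stop below 0.05 N and contact force between carton and pad below 0.05 N and distance of each of bottle, mug, masking, stamp, measure, roll from where it was at the start of the episode below 0.03 m).
It fails at once if a bystander is knocked over or pushed away by 50 mm (distance of any of bottle, mug, masking, stamp, measure, roll from where it was at the start of the episode above 0.05 m or angle between any of bottle, mug, masking, stamp, measure, roll's own z axis and vertical above 0.5 rad).
It fails at once if the carton is tipped over (angle between carton's own z axis and vertical above 0.8 rad).
It also fails if it takes over 72 s, if anything falls off the work surface, if the arm or the gripper's body presses on something with over 40 N, if the wrist force passes 120 N, or if a joint passes its speed limit or range.

ROBOT

A 7-joint arm with a two-finger parallel gripper is mounted at the origin on a cart in front of the work surface, level with it; the furniture and walls round the work are solid. World frame = base frame: x ahead of the robot, y to its left, z up, the work surface at z = 0. Lengths are in m, angles in degrees, forces in N, time in s.
With the tool pointing down it reaches from about 0.4 to 0.85 m from the base axis. Payload 10.4 kg.
Tool frame: the origin (TCP) lies between the finger pads; the fingertips stand ahead of it and the grasp point (between the pads) lies 6 mm ahead of it (env.tip_reach is the z of the fingertips in the tool frame, in m); z points along the fingers, x is the direction in which the jaws open and shut, and the axes are right-handed (so a half turn about z gives the same grasp; the last joint's range is limited). The gripper opens to 87 mm and grips with 3 to 60 N. Pads are 19 mm wide; open, the fingers measure 117 mm over their backs; the gripper's body (75 mm by 190 mm) begins 51 mm behind the grasp point.
Start: joints at [70.554, 19.034, -3.707, 83.658, 1.238, 77.344, -5.071], TCP at [0.195, -0.594, 0.248] pointing down, gripper open.
Joint ranges: [-148.97, 148.97], [-28.65, 121.19], [-84.17, 76.75], [9.2, 138.47], [-72.65, 252.65], [3.7, 117.97], [-149.18, 149.18]. Speed limits (degrees/s): [127.2, 127.2, 159.86, 159.86, 180, 180, 180].

INTERFACE

Orientations are given as [roll, pitch, yaw] about the fixed x, y, z axes, in that order (R = Rz(yaw) Ry(pitch) Rx(roll)).
In Python, from plant import env gives the robot as it stands.
- The arm moves only by the tool step_arm, never from a script. Its argument "plan" is text: rows parted by semicolons, each of 6 numbers parted by spaces: the shift along the tool's x, y, z in mm, then the turn, a rotation vector about the tool's x, y, z in degrees. A call has exactly 5 rows; each row shifts and turns the commanded pose from where the row before left it, along the tool's axes as they then stand; what a row does not reach is not made up. A row lasts 1/8 s, in which the tool goes at most 62.5 mm and 10.7 degrees, less where a joint would pass 70% of its speed; a pose out of reach is approached as far as the arm can. A call is refused whole if a number of a shift passes 62.5 or a number of a turn 10.7, either way. A call with a gripper value outside its range is refused whole. "hand" is the gripper command: -1 is fully open, 1 is shut, values between are in proportion, set as the call begins (left out, the last holds). The fingers move at their own pace and stop on an object; "force" is the grip in N (left out, the last holds). Time passes only in rows, so rows that do not move let the fingers close, or fill a call up. It gives the time, the measured TCP pose, the force and the opening at its end, in the units of the state.
- env.read_state(): the state, without advancing time (a new reading comes with each control period).
- env.snapshot(name): name is "scene" or "top" or "wrist"; returns a dict with "color" (420x560x3 uint8, red, green, blue), "K" (3x3 intrinsics, pixels), "R" (3x3) and "t" (3): a world point X has camera coordinates R X + t. Camera axes: x right, y down, z forward; pixel columns grow to the right and rows downward; lengths in m; the calibration is good to about 2 mm. A picture is of the moment at which its call begins. There is no depth.
- env.close_job(): hands the job in, once; it reports no verdict.
Trained networks look in a picture, given as the dict that the camera call returned (one of the last four; its "shot" number tells which), for a name from the list of things; names that differ only in an ending like _2 or _b are one class to them, and where a whole thing is asked for, a point or a joint stands for the part that bears it (a point fixed in the world has none). Each returns a list of dicts, best first, with "score" (0 to 1); they miss things now and then, are a little off and sometimes report something else, mostly with a low value. They report only what shows in the picture. A call takes as long as a camera call.
- env.recognise(thing, picture): "box" ([left, top, right, bottom] in pixels, round what is visible of it).
- env.landmark_of(thing, picture): "centre" ([row, column] in pixels: a listed point, or the origin of a listed thing).
The state is a dict: "time_s": time; "joint_positions": joint angles; "qvel": joint speeds; "joint_efforts": joint torques, N m; "ee_pos": TCP position; "eef_rot": TCP orientation; "wrist_force": force on the tool from outside, world axes, zero at the start; "wrist_torque": the same for the moment, N m; "grip_width": finger opening in m.
Only numpy, scipy, OpenCV 4.12 (cv2) and the standard library are available. Lean on these libraries where they do the work, as an engineer would, in place of code of your own. Each camera call takes 0.05 s, during which the arm holds its last target.

## Working session

There is one attempt and no reset: what is moved stays moved. The work goes in short steps, Python scripts to look and compute and a tool call to move; the robot and the scene stay as the last step left them, time stands still between calls to the robot, and variables do not carry over. Pictures are saved under pics/ and viewed, and the job is handed in when it is done.

Besides the shell and the picture viewer there is one more tool, called after "Request:" as a command line: name --argument value ..., lists and objects as JSON in quotes. step_arm: Moves the arm, as the interface text tells. Its arguments: {"type":"object","properties":{"plan":{"type":"string"},"hand":{"type":"number"},"force":{"type":"number"}},"required":["plan"]}

```bash
ls; mkdir -p pics
cat > h.py <<'E'
from plant import env
import numpy as np, cv2
from scipy.spatial.transform import Rotation as Rn
def snap(n,f):
    p=env.snapshot(n); cv2.imwrite('pics/'+f+'.png',p['color'][:,:,::-1]); return p
def ray(p,rc,z):
    K,R,t=map(np.array,(p['K'],p['R'],p['t']))
    d=R.T@np.linalg.inv(K)@np.array([rc[1],rc[0],1.]); c=-R.T@t
    return c+d*(z-c[2])/d[2]
def proj(p,X):
    K,R,t=map(np.array,(p['K'],p['R'],p['t'])); c=K@(R@np.array(X)+t); return c[:2]/c[2]
def tri(obs):
    A=[];b=[]
    for p,rc in obs:
        K,R,t=map(np.array,(p['K'],p['R'],p['t']))
        d=R.T@np.linalg.inv(K)@np.array([rc[1],rc[0],1.]); d/=np.linalg.norm(d); c=-R.T@t
        M=np.eye(3)-np.outer(d,d);A.append(M);b.append(M@c)
    A=np.array(A);X=np.linalg.lstsq(np.vstack(A),np.hstack(b),rcond=None)[0];return X,np.linalg.norm(np.vstack(A)@X-np.hstack(b))
E
python3 - <<'E'
from h import *
np.set_printoptions(precision=3,suppress=True)
s=env.read_state();print(s['time_s'],s['ee_pos'],s['eef_rot'],env.tip_reach)
a=snap('scene','s0');b=snap('top','t0')
for n in ['pad','pad_back','stop','stop_top','carton','bottle','mug','masking','stamp','measure','roll','label_stand']:
    for q,p in (('s',a),('t',b)):
        l=env.landmark_of(n,p)[:2]
        print(n,q,[(round(x['score'],2),np.array(x['centre']),ray(p,x['centre'],{'pad_back':.03,'stop_top':.08}.get(n,0))) for x in l])
print(env.read_state()['time_s'])
E
```

```text
pics
0.0 [ 0.195 -0.594  0.247] [179.996   0.081 -71.846] 0.025
pad s [(0.98, array([248.7, 319.8]), array([0.46 , 0.101, 0.   ])), (0.59, array([158.1, 342.4]), array([ 0.539, -0.305,  0.   ]))]
pad t []
pad_back s [(0.59, array([243.9, 322.4]), array([0.454, 0.101, 0.03 ]))]
pad_back t []
stop s [(0.66, array([169.1, 340.1]), array([ 0.526, -0.249,  0.   ]))]
stop t []
stop_top s [(0.65, array([156.8, 344.6]), array([ 0.512, -0.235,  0.08 ])), (0.53, array([200.4, 326.6]), array([ 0.494, -0.026,  0.08 ]))]
stop_top t []
carton s [(0.77, array([200.1, 325.3]), array([ 0.52 , -0.092,  0.   ]))]
carton t []
bottle s [(0.67, array([209.2, 276. ]), array([0.653, 0.015, 0.   ]))]
bottle t []
mug s [(0.89, array([238.8, 252.1]), array([0.669, 0.156, 0.   ]))]
mug t []
masking s [(0.79, array([146.1, 358.6]), array([ 0.507, -0.39 ,  0.   ]))]
masking t []
stamp s [(0.83, array([330.4, 262.3]), array([0.5  , 0.421, 0.   ]))]
stamp t []
measure s [(0.56, array([291.6, 248.6]), array([0.591, 0.329, 0.   ]))]
measure t []
roll s [(0.85, array([304.4, 288.7]), array([0.467, 0.317, 0.   ]))]
roll t []
label_stand s [(0.37, array([330.7, 260.4]), array([0.504, 0.424, 0.   ]))]
label_stand t []
1.3
```

View pics/s0.png

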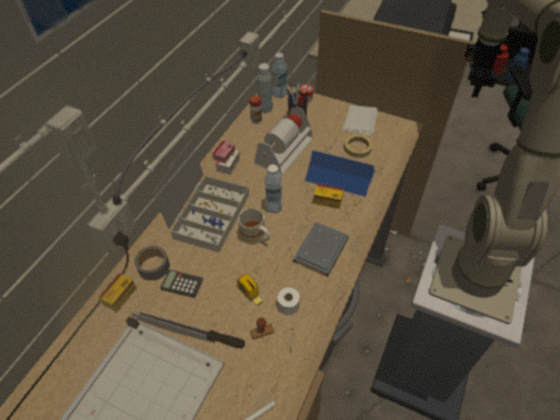

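View pics/t0.png

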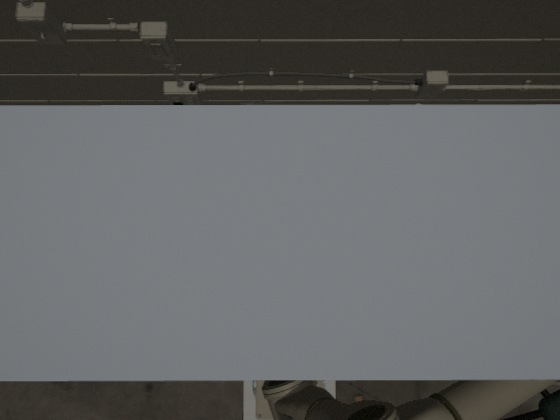

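```bash
cat >> h.py <<'E'
def to(pos,rpy,cur=None):
    """tool-frame shift(mm) and rotvec (deg) from current measured/commanded pose"""
    if cur is None:
        s=env.read_state(); cur=(s['ee_pos'],s['eef_rot'])
    R0=Rn.from_euler('xyz',cur[1],degrees=True);R1=Rn.from_euler('xyz',rpy,degrees=True)
    d=R0.inv().apply(np.array(pos)-np.array(cur[0]))*1000
    w=(R0.inv()*R1).as_rotvec(degrees=True)
    print('shift',d.round(1),'|',np.linalg.norm(d).round(1),'turn',w.round(1))
E
python3 - <<'E'
from h import *
to([.42,-.05,.40],[180,0,-90])
p=snap('wrist','w0')
print(p['R'],p['t'],p['K'])
c=-np.array(p['R']).T@np.array(p['t']);print(c)
a=snap('top','t1');print(a['R'],a['t'],a['K'])
E
```

```text
shift [-446.6 -383.5 -152.5] | 608.1 turn [-0.  -0.  18.2]
[[ 3.12559089e-01 -9.49898181e-01  5.10739755e-04]
 [-9.04793878e-01 -2.97553949e-01  3.04646823e-01]
 [-2.89231491e-01 -9.56822477e-02 -9.52465250e-01]] [-0.62504926 -0.03894931  0.39186968] [[362.60539133   0.         281.0184218 ]
 [  0.         362.60539133 209.06617335]
 [  0.           0.           1.        ]]
[ 0.27346478 -0.5678277   0.38542727]
[[-0.00272066 -0.99999509  0.00155722]
 [-0.98354627  0.00239461 -0.18064052]
 [ 0.1806359  -0.00202306 -0.98354795]] [0.04995825 0.60645703 1.48461221] [[429.73065587   0.         274.01912412]
 [  0.         429.73065587 207.6987183 ]
 [  0.           0.           1.        ]]
```

View pics/w0.png

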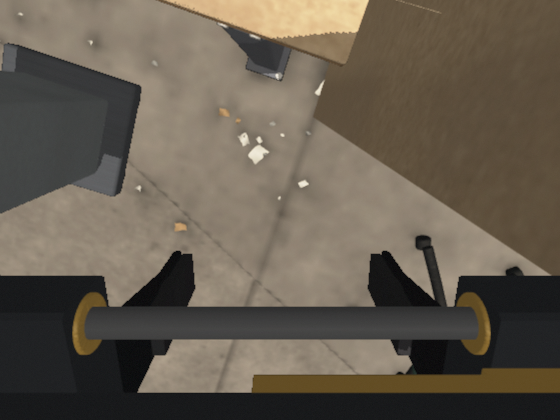

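Request:
step_arm --plan "-30 -36 -25 0 0 0;-36 -43 -14 0 0 0;-36 -43 -14 0 0 0;-36 -43 -14 0 0 0;-36 -43 -14 0 0 0" --hand -1

```text
time_s: 2.02
ee_pos: [0.3389, -0.3621, 0.3293]
eef_rot: [-180.0, -0.0, -71.8]
wrist_force: [0.6, -0.2, -0.1]
grip_width: 0.0872
```

Request:
step_arm --plan "-36 -43 -14 0 0 0;-36 -43 -14 0 0 0;-36 -43 -14 0 0 0;-36 -43 -14 0 0 0;-36 -43 -14 0 0 0"

```text
time_s: 2.65
ee_pos: [0.487, -0.1241, 0.3993]
eef_rot: [-180.0, -0.0, -71.9]
wrist_force: [1.3, -0.5, -0.8]
grip_width: 0.0868
```

Request:
step_arm --plan "-36 -43 0 0 0 0;0 0 0 0 0 9;0 0 0 0 0 9;0 0 0 0 0 0;0 0 0 0 0 0"

```text
time_s: 3.28
ee_pos: [0.516, -0.0782, 0.3986]
eef_rot: [-180.0, -0.0, -89.7]
wrist_force: [0.1, 0.1, -0.2]
grip_width: 0.0868
```

Run:
```python
from h import *
np.set_printoptions(precision=3,suppress=True)
p=snap('wrist','w1')
for n in ['pad','pad_back','stop','stop_top','carton','bottle','mug']:
    l=env.landmark_of(n,p)[:2]
    print(n,[(round(x['score'],2),np.array(x['centre']),ray(p,x['centre'],{'pad_back':.03,'stop_top':.08}.get(n,0))) for x in l])
```

```text
pad [(0.83, array([193.1, 162. ]), array([0.452, 0.103, 0.   ]))]
pad_back [(0.57, array([195.9, 156.5]), array([0.456, 0.101, 0.03 ]))]
stop [(0.82, array([145.3, 385.1]), array([ 0.527, -0.232,  0.   ])), (0.36, array([189.4, 165.2]), array([0.458, 0.098, 0.   ]))]
stop_top [(0.82, array([161.8, 396.9]), array([ 0.517, -0.226,  0.08 ])), (0.43, array([195.7, 157.8]), array([0.47 , 0.082, 0.08 ]))]
carton [(0.97, array([156. , 290.5]), array([ 0.51 , -0.093,  0.   ]))]
bottle [(0.76, array([ 44.6, 216.7]), array([0.661, 0.009, 0.   ]))]
mug [(0.62, array([ 44.1, 115.5]), array([0.661, 0.147, 0.   ]))]
```

View pics/w1.png

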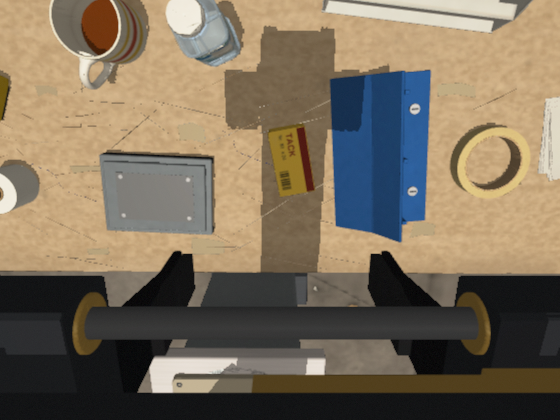

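Run:
```python
import cv2
i=cv2.imread('pics/w1.png')
cv2.imwrite('pics/c1.png',cv2.resize(i[130:250,90:230],None,fx=5,fy=5,interpolation=cv2.INTER_CUBIC))
cv2.imwrite('pics/c2.png',cv2.resize(i[60:245,255:440],None,fx=3.2,fy=3.2,interpolation=cv2.INTER_CUBIC))
```

```text
(no output)
```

View pics/c1.png

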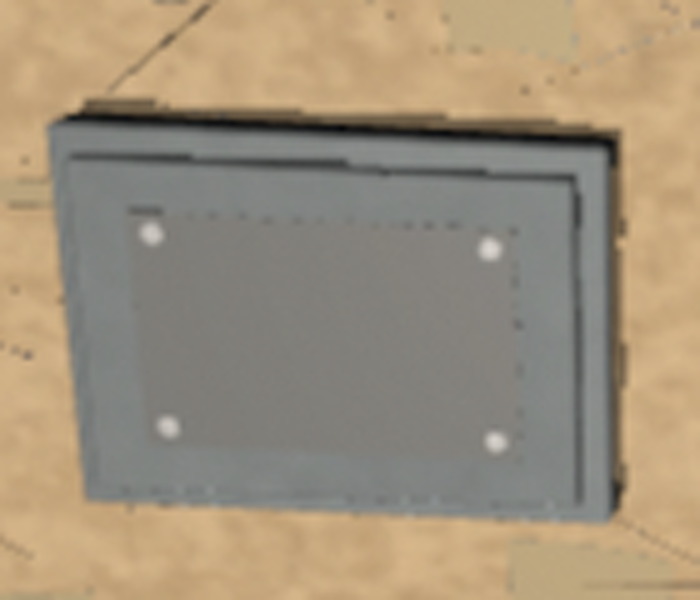

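View pics/c2.png

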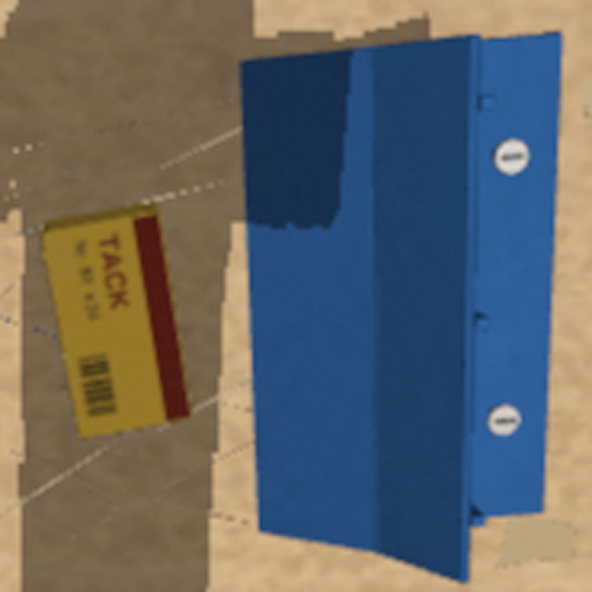

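Run:
```python
from h import *
np.set_printoptions(precision=3,suppress=True)
import pickle
p=env.snapshot('wrist')
pickle.dump(p,open('w1.pkl','wb'))
def q(name,pts,z):
    X=np.array([ray(p,(r,c),z)[:2] for c,r in pts]);print(name,X.round(3).tolist(),'mean',X.mean(0))
    for i in range(len(X)):
        d=X[(i+1)%len(X)]-X[i];print('  ',np.linalg.norm(d).round(4),np.degrees(np.arctan2(d[1],d[0])).round(1))
q('pad',[(100,154.4),(212.4,158),(212,234.4),(107.6,230)],.022)
q('toe',[(330.6,79.4),(336.3,225.6)],0)
q('top',[(402.8,71.9),(400.6,241.9)],.08)
q('foot',[(430.3,70.3),(424.7,220)],.004)
q('carton',[(304.4,126.3),(314.4,190),(280.6,196.9),(269,132.5)],.05)
for n,rc in (('mug',(27,100)),):pass
```

```text
pad [[0.515, 0.178], [0.511, 0.019], [0.394, 0.026], [0.4, 0.184]] mean [0.455 0.102]
   0.1594 -91.6
   0.1171 176.6
   0.1581 87.6
   0.115 -2.7
toe [[0.618, -0.147], [0.4, -0.166]] mean [ 0.509 -0.157]
   0.2179 -175.0
   0.2179 5.0
top [[0.623, -0.222], [0.407, -0.242]] mean [ 0.515 -0.232]
   0.2176 -174.7
   0.2176 5.3
foot [[0.63, -0.283], [0.412, -0.303]] mean [ 0.521 -0.293]
   0.2188 -174.9
   0.2188 5.1
carton [[0.558, -0.109], [0.471, -0.125], [0.461, -0.078], [0.549, -0.063]] mean [ 0.51  -0.094]
   0.0877 -169.6
   0.0479 102.2
   0.0896 10.1
   0.0472 -80.0
```

Run:
```python
from h import *
import pickle
p=pickle.load(open('w1.pkl','rb'))
for rc in ((271,100),(271,250),(186,10),(165,10)): print(rc,ray(p,rc,0).round(3),ray(p,rc,.051).round(3))
print(env.read_state()['joint_positions'])
to([.510,-.094,.06],[180,0,-80])
```

```text
(271, 100) [0.32  0.218 0.   ] [0.346 0.19  0.051]
(271, 250) [ 0.32  -0.029  0.   ] [ 0.347 -0.033  0.051]
(186, 10) [0.463 0.333 0.   ] [0.476 0.294 0.051]
(165, 10) [0.495 0.326 0.   ] [0.505 0.288 0.051]
[ 33.62961506   6.01118354 -32.73472181  82.31190148   3.253904
  92.61972977 -88.64189536]
shift [ 15.8   6.1 338.5] | 339.0 turn [-0.  -0.  -9.8]
```

Request:
step_arm --plan "16 6 40 0 0 0;0 0 55 0 0 -9.8;0 0 58 0 0 0;0 0 58 0 0 0;0 0 55 0 0 0" --hand -0.6 --force 15

```text
time_s: 4.35
ee_pos: [0.5099, -0.0943, 0.1309]
eef_rot: [-180.0, -0.0, -80.0]
wrist_force: [0.4, -1.3, 0.5]
grip_width: 0.0699
```

Request:
step_arm --plan "0 0 40 0 0 0;0 0 20 0 0 0;0 0 0 0 0 0;0 0 0 0 0 0;0 0 0 0 0 0"

```text
time_s: 4.97
ee_pos: [0.5109, -0.0943, 0.0738]
eef_rot: [-179.9, -0.1, -80.1]
wrist_force: [-0.5, -0.5, 1.1]
grip_width: 0.0697
```

Run:
```python
from h import *
print(env.read_state()['joint_positions'])
to([.510,-.094,.035],[180,0,-80])
snap('wrist','w2')
```

```text
[ 32.92943906  18.73037711 -31.28230541 109.03195346  11.74796234
  55.25776673 -83.77947707]
shift [-0.5  0.9 38.8] | 38.8 turn [-0.1 -0.1 -0.1]
```

View pics/w2.png

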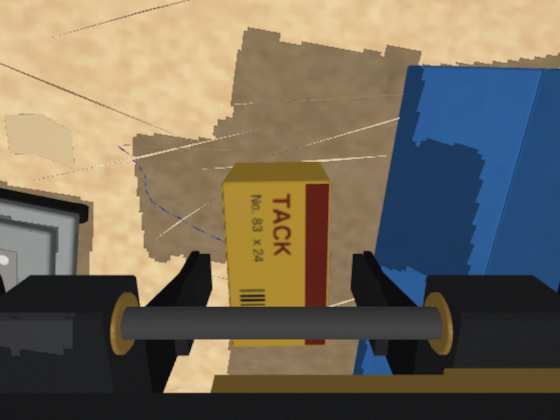

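The carton (columns 225–328) sits squarely between the fingers (210 and 352), clear of the stop. I'll lower and grip.

Request:
step_arm --plan "0 0 25 0 0 0;0 0 13 0 0 0;0 0 0 0 0 0;0 0 0 0 0 0;0 0 0 0 0 0"

```text
time_s: 5.65
ee_pos: [0.5106, -0.0943, 0.0353]
eef_rot: [-179.9, -0.0, -80.1]
wrist_force: [-0.1, -0.1, 0.4]
grip_width: 0.07
```

Request:
step_arm --plan "0 0 0 0 0 0;0 0 0 0 0 0;0 0 0 0 0 0;0 0 -15 0 0 0;0 0 -40 0 0 0" --hand 1 --force 12

```text
time_s: 6.28
ee_pos: [0.5088, -0.0939, 0.0894]
eef_rot: [179.8, 0.1, -80.0]
wrist_force: [1.1, -0.3, -0.8]
grip_width: 0.0502
```

Run:
```python
from h import *
to([.387,.265,.14],[180,0,-90])
print(env.read_state()['joint_positions'])
```

```text
shift [-374.7   58.1  -49.8] | 382.4 turn [ 0.2  0.1 10. ]
[ 33.4738337   17.44939732 -31.75000686 108.40266132  10.7453856
  57.28848799 -83.00642989]
```

Request:
step_arm --plan "-10 2 -40 0 0 0;-50 8 -10 0 0 0;-53 8 0 0 0 0;-53 8 0 0 0 0;-53 8 0 0 0 0"

```text
time_s: 6.9
ee_pos: [0.4381, 0.1172, 0.1405]
eef_rot: [-179.9, -0.0, -80.0]
wrist_force: [1.3, -0.4, -2.2]
grip_width: 0.0499
```

Request:
step_arm --plan "-53 8 0 0 0 0;-53 8 0 0 0 0;-50 8 0 0 0 0;0 0 0 0 0 10;0 0 0 0 0 0"

```text
time_s: 7.52
ee_pos: [0.388, 0.2655, 0.1401]
eef_rot: [-180.0, -0.0, -89.9]
wrist_force: [0.4, 0.5, -1.4]
grip_width: 0.0503
```

Run:
```python
from h import *
to([.387,.265,.037],[180,0,-90])
p=snap('wrist','w3')
```

```text
shift [  0.4   1.1 103.1] | 103.1 turn [-0.  -0.   0.1]
```

View pics/w3.png

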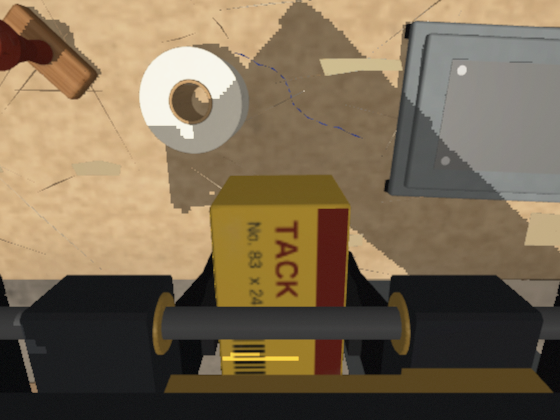

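Request:
step_arm --plan "0 1 45 0 0 0;0 0 40 0 0 0;0 0 14 0 0 0;0 0 5 0 0 0;0 0 0 0 0 0"

```text
time_s: 8.2
ee_pos: [0.3878, 0.2654, 0.0365]
eef_rot: [-179.9, 0.0, -90.0]
wrist_force: [0.4, -0.1, -1.8]
grip_width: 0.0501
```

Request:
step_arm --plan "0 0 0 0 0 0;0 0 0 0 0 0;0 0 0 0 0 0;0 0 -20 0 0 0;0 0 -40 0 0 0" --hand -0.6

```text
time_s: 8.82
ee_pos: [0.3863, 0.2649, 0.0964]
eef_rot: [179.9, -0.0, -90.0]
wrist_force: [1.4, 0.5, 0.5]
grip_width: 0.0694
```

Run:
```python
from h import *
p=snap('wrist','w4')
s=env.read_state();print(s['joint_positions'],s['ee_pos'],s['grip_width'])
```

```text
[   4.97952495   13.35425858  -48.71205428  113.97345934   11.94730472
   57.40687726 -139.37032188] [0.38850173 0.26722894 0.10175977] 0.06984794064937051
```

View pics/w4.png

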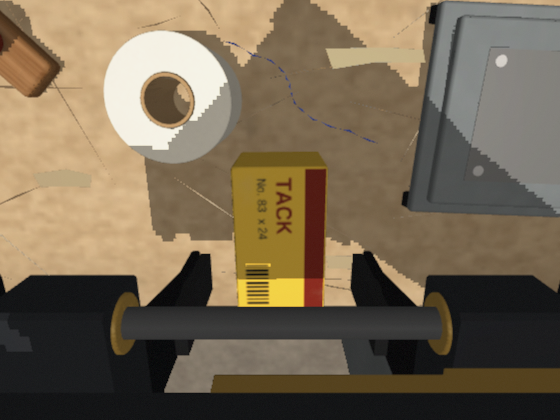

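Request:
step_arm --plan "0 0 -30 0 0 -10.5;0 0 -20 0 0 -10.5;0 0 0 0 0 -10.5;0 0 0 0 0 -10.5;0 0 0 0 0 -10.5" --hand -1

```text
time_s: 9.5
ee_pos: [0.3872, 0.2654, 0.1467]
eef_rot: [-180.0, -0.1, -37.2]
wrist_force: [-0.7, 0.2, -0.2]
grip_width: 0.0864
```

Request:
step_arm --plan "0 0 0 0 0 -10.5;0 0 0 0 0 -10.5;0 0 0 0 0 -10.5;0 0 0 0 0 -10.5;0 0 0 0 0 0"

```text
time_s: 10.12
ee_pos: [0.3872, 0.2653, 0.1464]
eef_rot: [-180.0, -0.0, 4.4]
wrist_force: [0.1, 0.5, 0.6]
grip_width: 0.0873
```

Run:
```python
from h import *
to([.458,.205,.030],[180,0,5])
p=snap('wrist','w5')
s=env.read_state();print(s['joint_positions'],s['ee_pos'],s['eef_rot'])
```

```text
shift [ 65.8  65.6 116.4] | 149.0 turn [-0.  -0.  -0.6]
[ 18.17566602  12.5101904  -62.56508667 111.19060955  12.43680071
  63.48397419 -45.2218422 ] [0.38729063 0.26527333 0.14623043] [-1.79998191e+02 -4.40180706e-02  4.21697938e+00]
```

View pics/w5.png

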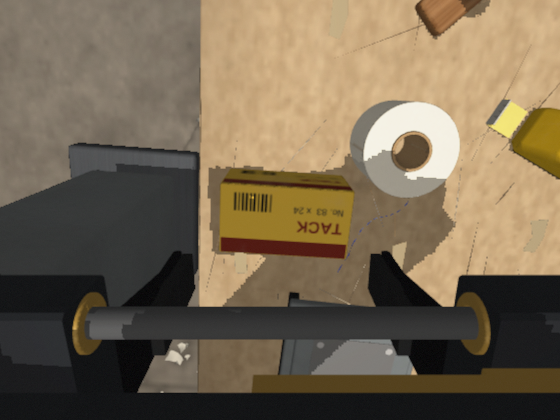

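Request:
step_arm --plan "33 33 0 0 0 0;33 33 0 0 0 -0.6;0 0 30 0 0 0;0 0 0 0 0 0;0 0 0 0 0 0"

```text
time_s: 10.8
ee_pos: [0.4579, 0.2054, 0.1166]
eef_rot: [-180.0, -0.0, 5.0]
wrist_force: [-0.3, 0.6, -0.1]
grip_width: 0.0874
```

Run:
```python
from h import *
to([.458,.205,.030],[180,0,5])
p=snap('wrist','w6');snap('scene','s6')
s=env.read_state();print(s['joint_positions'],s['ee_pos'],s['eef_rot'])
```

```text
shift [-0.   0.4 86.6] | 86.6 turn [-0. -0.  0.]
[ 21.02022065  19.45648773 -57.19444322 108.57363822  18.56964894
  61.80206566 -38.56027302] [0.45823125 0.20527085 0.11673015] [-1.79996533e+02 -9.02574238e-02  5.05826495e+00]
```

View pics/w6.png

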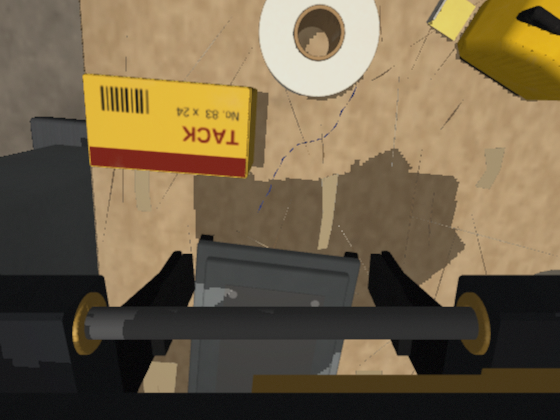

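View pics/s6.png

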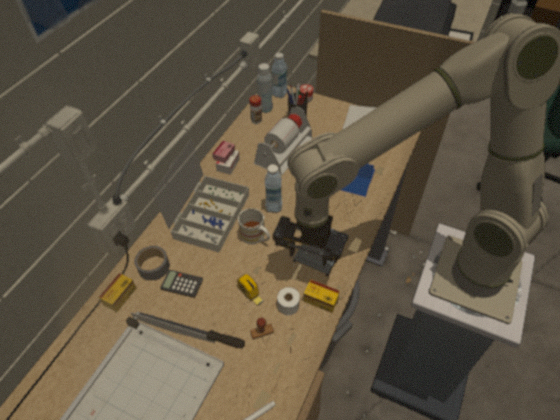

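Run:
```python
from h import *
import pickle
p=env.snapshot('wrist')
for pt in ((206,238),(356,258)): print(ray(p,(pt[1],pt[0]),.022).round(4), ray(p,(pt[1],pt[0]),.0).round(4))
for X in ([.458,.205,.022],[.458-.05,.205,.022],[.458+.05,.205,.022]):print(proj(p,X))
```

```text
[0.4066 0.1893 0.022 ] [0.4025 0.1799 0.    ]
[0.5121 0.1835 0.022 ] [0.5181 0.1736 0.    ]
[282.16261134 222.96830866]
[208.70455632 216.79760025]
[354.78993763 229.06923323]
```

Request:
step_arm --plan "0 -6 20 0 0 0;0 0 40 0 0 0;0 0 20 0 0 0;0 0 6 0 0 0;0 0 0 0 0 0"

```text
time_s: 11.58
ee_pos: [0.4579, 0.2108, 0.0302]
eef_rot: [-180.0, -0.0, 5.1]
wrist_force: [-0.0, 0.4, 0.4]
grip_width: 0.0867
```

Request:
step_arm --plan "0 8 0 0 0 0;0 12 0 0 0 0;0 20 0 0 0 0;0 25 0 0 0 0;0 25 0 0 0 0"

```text
time_s: 12.2
ee_pos: [0.4659, 0.1196, 0.0301]
eef_rot: [-180.0, -0.1, 5.0]
wrist_force: [0.5, 2.7, -0.3]
grip_width: 0.0869
```

Request:
step_arm --plan "0 25 0 0 0 0;0 25 0 0 0 0;0 25 0 0 0 0;0 20 0 0 0 0;0 0 0 0 0 0"

```text
time_s: 12.82
ee_pos: [0.474, 0.0239, 0.0298]
eef_rot: [179.9, -0.0, 4.8]
wrist_force: [-0.4, 0.2, 0.1]
grip_width: 0.087
```

Run:
```python
from h import *
p=snap('wrist','w7');snap('scene','s7')
import cv2
i=cv2.imread('pics/s7.png');cv2.imwrite('pics/s7c.png',cv2.resize(i[120:300,230:420],None,fx=3,fy=3,interpolation=cv2.INTER_CUBIC))
```

```text
(no output)
```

View pics/s7c.png

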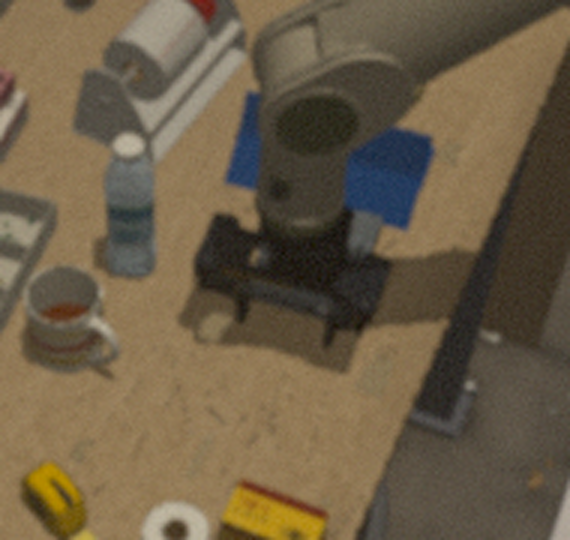

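View pics/w7.png

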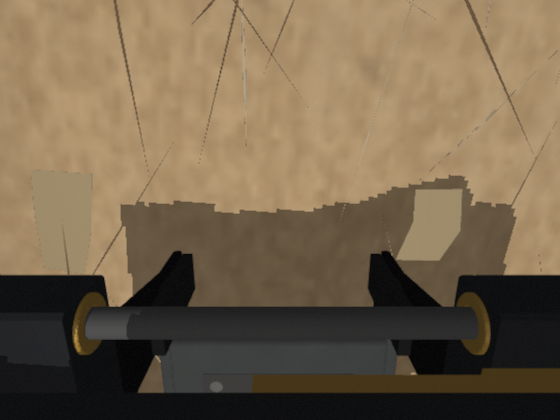

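Request:
step_arm --plan "0 15 0 0 0 0;0 20 0 0 0 0;0 20 0 0 0 0;0 20 0 0 0 0;0 0 0 0 0 0"

```text
time_s: 13.55
ee_pos: [0.4803, -0.0499, 0.0294]
eef_rot: [180.0, 0.0, 5.0]
wrist_force: [-0.1, -0.6, 0.7]
grip_width: 0.0868
```

Run:
```python
from h import *
p=snap('wrist','w8');snap('scene','s8')
import cv2
i=cv2.imread('pics/s8.png');cv2.imwrite('pics/s8c.png',cv2.resize(i[120:300,230:420],None,fx=3,fy=3,interpolation=cv2.INTER_CUBIC))
```

```text
(no output)
```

View pics/s8c.png

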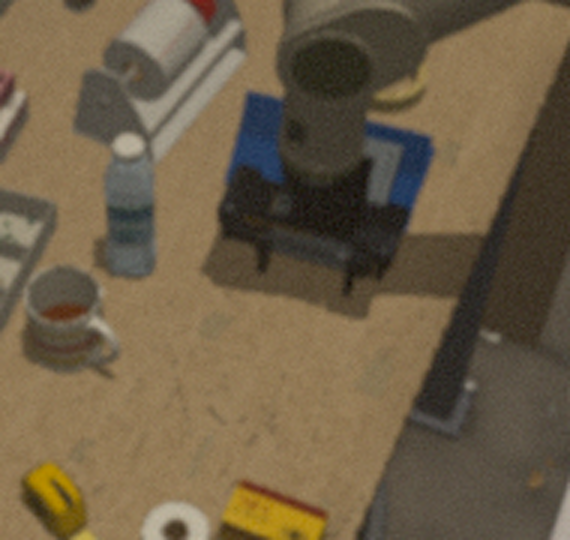

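View pics/w8.png

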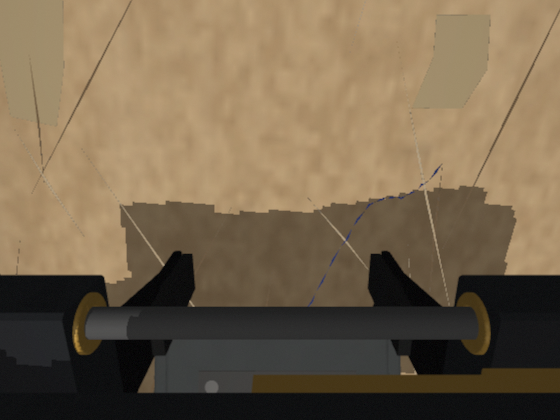

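Request:
step_arm --plan "0 15 0 0 0 0;0 16 0 0 0 0;0 16 0 0 0 0;0 12 0 0 0 0;0 0 0 0 0 0"

```text
time_s: 14.28
ee_pos: [0.4858, -0.1089, 0.0296]
eef_rot: [180.0, -0.0, 4.9]
wrist_force: [0.1, 0.5, -1.0]
grip_width: 0.0873
```

Request:
step_arm --plan "0 6 0 0 0 0;0 6 0 0 0 0;0 5 0 0 0 0;0 0 0 0 0 0;0 0 0 0 0 0"

```text
time_s: 14.9
ee_pos: [0.4873, -0.1245, 0.0297]
eef_rot: [180.0, -0.0, 5.0]
wrist_force: [0.6, 0.1, 0.0]
grip_width: 0.087
```

Run:
```python
from h import *
p=snap('wrist','w9');snap('scene','s9')
import cv2
i=cv2.imread('pics/s9.png');cv2.imwrite('pics/s9c.png',cv2.resize(i[120:300,270:440],None,fx=4,fy=3.3,interpolation=cv2.INTER_CUBIC))
```

```text
(no output)
```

View pics/s9c.png

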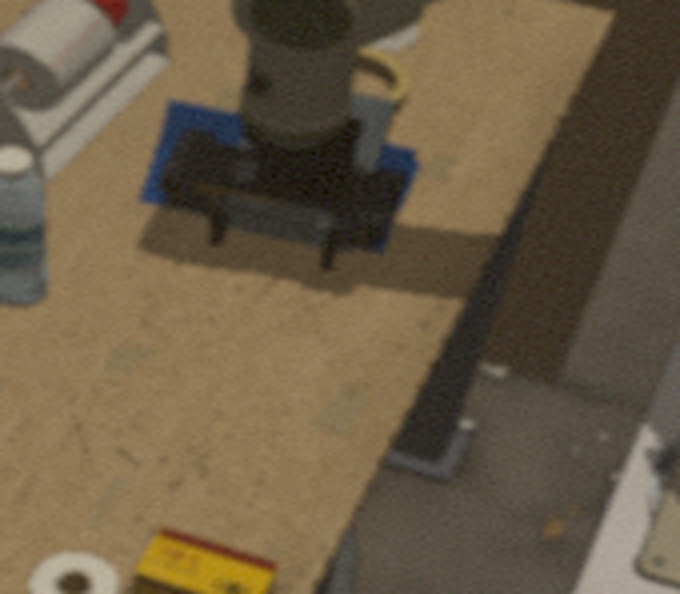

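View pics/w9.png

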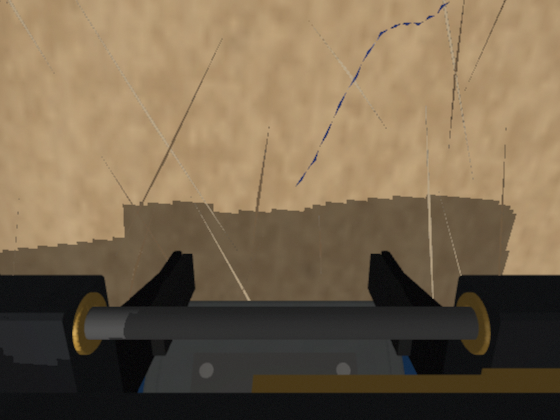

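Request:
step_arm --plan "0 3 0 0 0 0;0 3 0 0 0 0;0 0 0 0 0 0;0 0 0 0 0 0;0 0 0 0 0 0"

```text
time_s: 15.62
ee_pos: [0.4876, -0.1286, 0.0296]
eef_rot: [-179.9, 0.0, 5.1]
wrist_force: [-2.3, 8.0, 3.0]
grip_width: 0.087
```

Request:
step_arm --plan "0 -5 0 0 0 0;0 -10 0 0 0 0;0 -20 0 0 0 0;0 -40 -20 0 0 0;0 -40 -40 0 0 0"

```text
time_s: 16.25
ee_pos: [0.4764, -0.0144, 0.0893]
eef_rot: [-180.0, 0.1, 5.0]
wrist_force: [1.3, -1.1, 1.0]
grip_width: 0.087
```

Run:
```python
from h import *
p=snap('wrist','w10');snap('scene','s10')
import cv2
i=cv2.imread('pics/s10.png');cv2.imwrite('pics/s10c.png',cv2.resize(i[120:300,270:440],None,fx=4,fy=3.3,interpolation=cv2.INTER_CUBIC))
```

```text
(no output)
```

View pics/s10c.png

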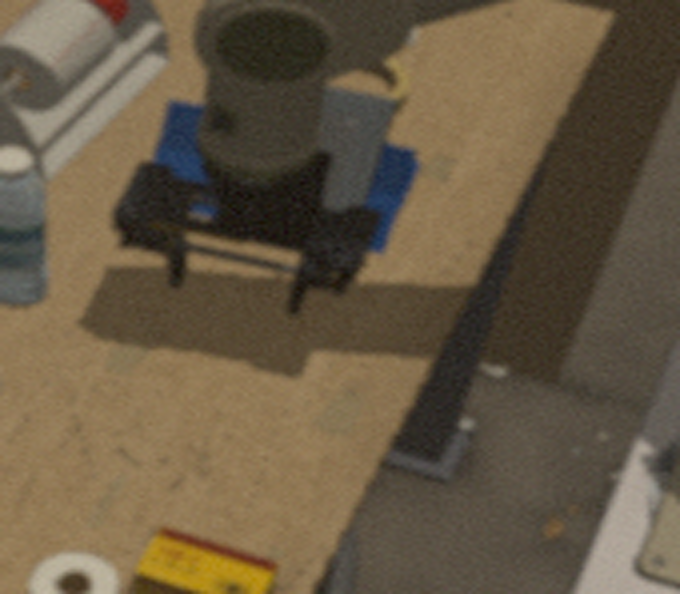

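View pics/w10.png

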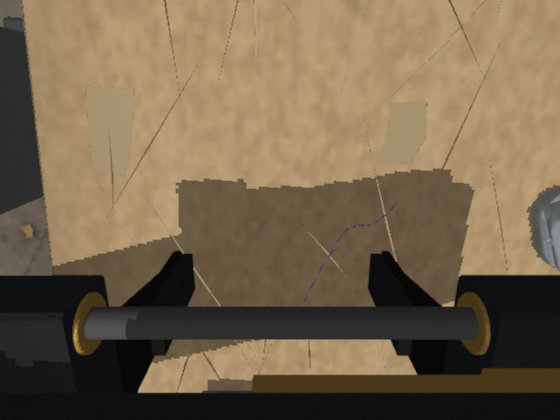

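Request:
step_arm --plan "0 0 -60 0 0 0;0 0 -60 0 0 0;4 20 -60 0 0 0;4 25 -50 0 0 0;0 20 0 0 0 0" --hand -0.06

```text
time_s: 16.98
ee_pos: [0.4927, -0.0809, 0.322]
eef_rot: [179.8, -0.3, 5.0]
wrist_force: [-0.0, 0.0, -0.2]
grip_width: 0.0485
```

Run:
```python
from h import *
import pickle
p=snap('wrist','w11');snap('scene','s11');pickle.dump(p,open('w11.pkl','wb'))
import cv2
i=cv2.imread('pics/s11.png');cv2.imwrite('pics/s11c.png',cv2.resize(i[120:300,270:440],None,fx=4,fy=3.3,interpolation=cv2.INTER_CUBIC))
```

```text
(no output)
```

View pics/s11c.png

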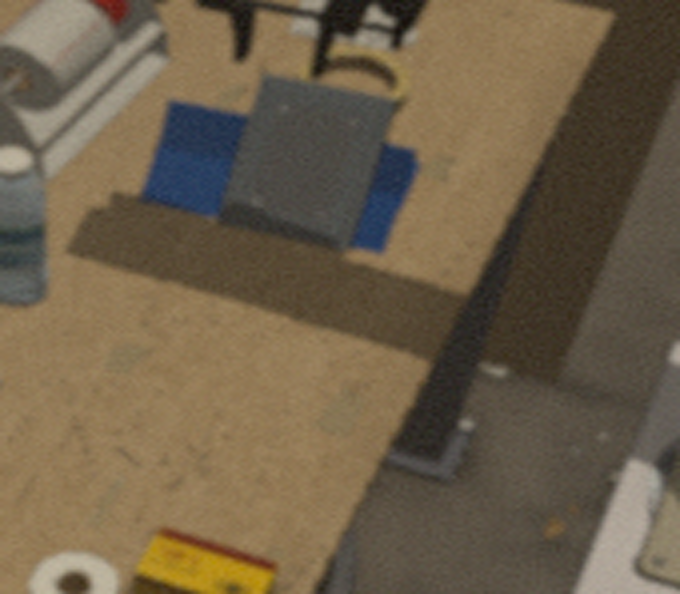

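View pics/w11.png

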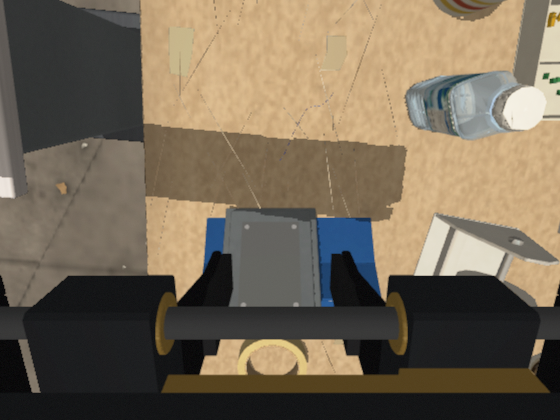

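Run:
```python
from h import *
import pickle
np.set_printoptions(precision=3,suppress=True)
p=pickle.load(open('w11.pkl','rb'))
for c,r,z in ((226,210,.016),(317,209,.016),(226,210,.0),(317,209,.0),(418,270,0),(437,218,.1),(272,365,.025)): print((c,r),ray(p,(r,c),z))
P=env.snapshot('scene')
for c,r in ((418,125),(312,95),(400,100)): print(ray(P,(r,c),0))
s=env.read_state();print(s['joint_positions'])
c=-np.array(P['R']).T@np.array(P['t']);print(c)
```

```text
(226, 210) [ 0.428 -0.147  0.016]
(317, 209) [ 0.544 -0.135  0.016]
(226, 210) [ 0.426 -0.152  0.   ]
(317, 209) [ 0.546 -0.14   0.   ]
(418, 270) [ 0.699 -0.218  0.   ]
(437, 218) [ 0.66  -0.108  0.1  ]
(272, 365) [ 0.506 -0.377  0.025]
[ 0.337 -0.601  0.   ]
[ 0.784 -0.6    0.   ]
[ 0.445 -0.722  0.   ]
[ 57.071   5.562 -55.672  93.73    4.603  83.242   5.911]
[0.196 0.919 1.227]
```

Request:
step_arm --plan "0 40 0 0 0 0;-6 55 0 0 0 0;-6 58 0 0 0 0;0 58 0 0 0 0;0 58 0 0 0 0"

```text
time_s: 17.75
ee_pos: [0.503, -0.3487, 0.3173]
eef_rot: [-179.9, 0.1, 5.1]
wrist_force: [1.2, 0.1, 0.4]
grip_width: 0.0462
```

Request:
step_arm --plan "0 58 0 0 0 0;0 0 0 9 0 0;0 0 0 9 0 0;0 0 0 9 0 0;0 0 0 0 0 0"

```text
time_s: 18.38
ee_pos: [0.5078, -0.4069, 0.3141]
eef_rot: [-152.7, 0.2, 5.0]
wrist_force: [0.5, 0.0, -1.1]
grip_width: 0.0463
```

Run:
```python
from h import *
s=env.read_state();print(s['joint_positions'].round(1),s['ee_pos'],s['eef_rot'])
snap('scene','s12')
```

```text
[ 64.4  43.2 -44.2  52.    5.5 109.1  31.3] [ 0.50780934 -0.40691748  0.31413606] [-152.67075702    0.22139428    4.96981486]
```

View pics/s12.png

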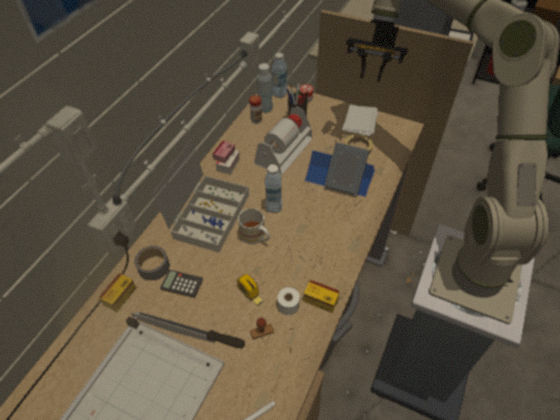

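Request:
step_arm --plan "0 12 52 0 0 0;0 12 52 0 0 0;0 12 52 0 0 0;0 0 0 9 0 0;0 0 0 9 0 0"

```text
time_s: 19.05
ee_pos: [0.5052, -0.3654, 0.1653]
eef_rot: [-135.0, -0.1, 5.3]
wrist_force: [0.1, -0.2, 0.6]
grip_width: 0.0462
```

```bash
cat >> h.py <<'E'
O=np.array([.515,-.235]);SX=np.array([np.cos(np.radians(-85)),np.sin(np.radians(-85))]);SY=np.array([-SX[1],SX[0]])
def stp():
    s=env.read_state();q=Rn.from_euler('xyz',s['eef_rot'],degrees=True).as_matrix()
    e=np.array(s['ee_pos']);f=lambda v:np.array([v[:2]@SX,v[:2]@SY,v[2]])
    d=e-np.array([*O,0]);tip=d+q[:,2]*.025
    print('TCP s,t,z',(f(d)*1000).round(1),'tip',(f(tip)*1000).round(1),'toolz',f(q[:,2]).round(3),'j',np.round(s['joint_positions'],1))
    return q
def sw(ds,dt,dz):
    s=env.read_state();q=Rn.from_euler('xyz',s['eef_rot'],degrees=True).as_matrix()
    v=np.array([*(ds*SX+dt*SY),dz]);print('tool shift',(q.T@v).round(1))
E
python3 - <<'E'
from h import *
stp()
snap('wrist','w13')
E
```

```text
TCP s,t,z [129.  -21.1 165.3] tip [111.4 -21.2 147.6] toolz [-0.707 -0.002 -0.707] j [ 67.6  55.  -44.7  59.9  -0.8 103.7  33.9]
```

View pics/w13.png

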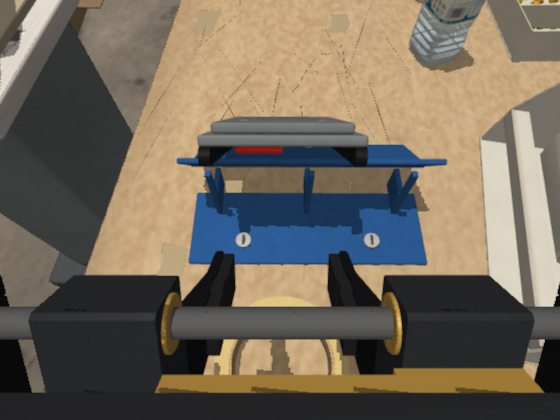

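Request:
step_arm --plan "0 11 50 0 0 0;0 11 50 0 0 0;0 -15 0 0 0 0;0 -20 0 0 0 0;0 0 0 0 0 0"

```text
time_s: 19.73
ee_pos: [0.4992, -0.288, 0.1061]
eef_rot: [-135.3, -0.2, 5.1]
wrist_force: [0.8, 0.1, 0.5]
grip_width: 0.046
```

Run:
```python
from h import *
stp()
snap('wrist','w14')
```

```text
TCP s,t,z [ 51.4 -20.4 106.1] tip [ 33.8 -20.4  88.3] toolz [-0.704  0.002 -0.711] j [ 69.4  52.3 -46.3  74.9  -1.4  91.2  33.4]
```

View pics/w14.png

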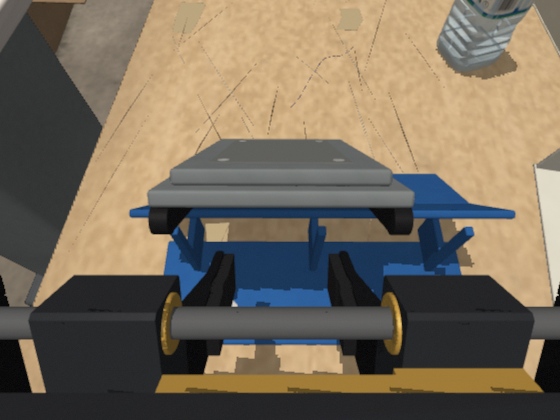

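Request:
step_arm --plan "0 -15 3 0 0 0;0 -10 0 0 0 0;0 -8 2 0 0 0;0 -8 2 0 0 0;0 0 0 0 0 0"

```text
time_s: 20.4
ee_pos: [0.4946, -0.2537, 0.1262]
eef_rot: [-135.0, -0.0, 5.1]
wrist_force: [0.2, -0.4, 0.2]
grip_width: 0.0463
```

Run:
```python
from h import *
stp()
snap('wrist','w15')
```

```text
TCP s,t,z [ 16.9 -22.  126.2] tip [ -0.8 -22.  108.6] toolz [-0.707 -0.001 -0.707] j [ 70.1  48.8 -48.   79.3  -3.4  89.8  31.6]
```

View pics/w15.png

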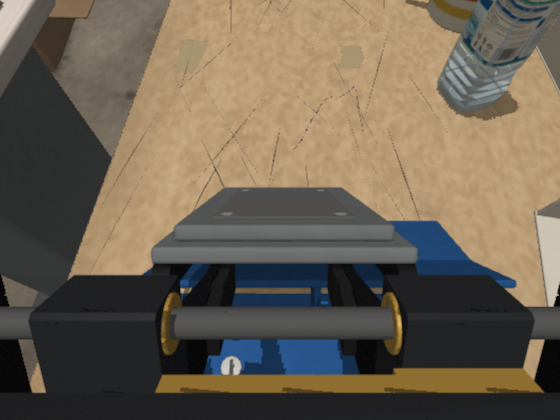

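Request:
step_arm --plan "0 -9 3 0 0 0;0 -11 4 0 0 0;0 -11 5 0 0 0;0 -11 6 0 0 0;0 0 0 0 0 0"

```text
time_s: 21.08
ee_pos: [0.4908, -0.2106, 0.1435]
eef_rot: [-135.0, -0.0, 5.2]
wrist_force: [0.7, -1.0, -1.0]
grip_width: 0.046
```

Run:
```python
from h import *
stp()
snap('wrist','w16')
i=snap('scene','s16')['color'][:,:,::-1]
cv2.imwrite('pics/s16c.png',cv2.resize(i[120:300,270:440],None,fx=4,fy=3.3,interpolation=cv2.INTER_CUBIC))
```

```text
TCP s,t,z [-26.4 -22.  143.5] tip [-44.1 -22.  125.8] toolz [-0.707 -0.002 -0.707] j [ 70.7  45.  -50.1  84.4  -5.7  87.3  29.8]
```

View pics/w16.png

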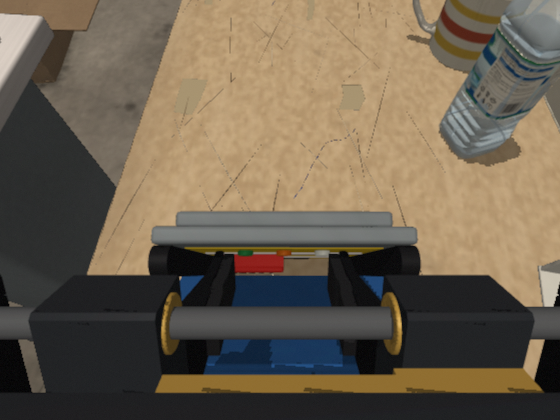

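View pics/s16c.png

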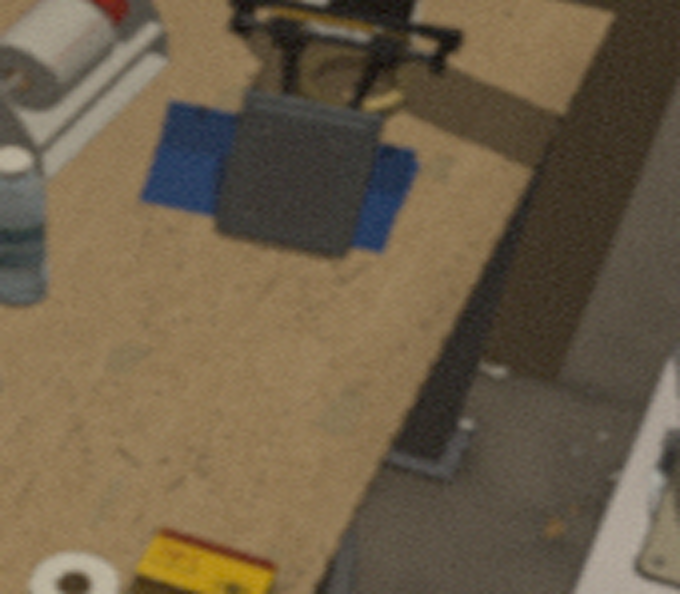

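Request:
step_arm --plan "0 -9 5 0 0 0;0 -10 6 0 0 0;0 -9 7 0 0 0;0 -9 7 0 0 0;0 0 0 0 0 0"

```text
time_s: 21.8
ee_pos: [0.4868, -0.1672, 0.1517]
eef_rot: [-135.0, -0.0, 5.1]
wrist_force: [1.0, -0.8, -0.3]
grip_width: 0.0462
```

Run:
```python
from h import *
stp()
snap('wrist','w17')
```

```text
TCP s,t,z [-70.  -22.2 151.7] tip [-87.7 -22.2 134. ] toolz [-0.707 -0.002 -0.707] j [ 71.   41.9 -52.1  89.4  -7.8  84.3  28.1]
```

View pics/w17.png

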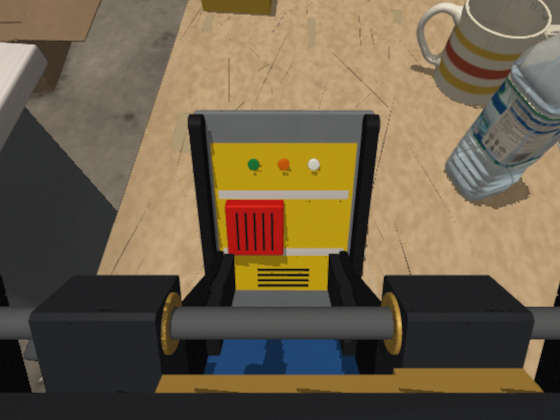

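Request:
step_arm --plan "0 0 -50 0 0 0;0 -10 -50 -9 0 0;0 -20 -40 -9 0 0;0 0 -20 -9 0 0;0 0 -20 -9 0 0"

```text
time_s: 22.48
ee_pos: [0.4947, -0.2552, 0.3116]
eef_rot: [-171.4, -0.1, 5.0]
wrist_force: [-0.7, 0.8, -0.5]
grip_width: 0.0463
```

Request:
step_arm --plan "0 0 0 -9 0 10;0 0 0 0 0 10;0 0 0 0 0 10;0 0 0 0 0 10;0 0 0 0 0 10"

```text
time_s: 23.1
ee_pos: [0.4945, -0.2545, 0.3102]
eef_rot: [-179.2, 1.7, -43.3]
wrist_force: [0.5, -0.8, 0.4]
grip_width: 0.046
```

Request:
step_arm --plan "0 0 0 0 0 10;0 0 0 0 0 10;0 0 0 0 0 10;0 0 0 0 0 10;0 0 0 0 0 0"

```text
time_s: 23.72
ee_pos: [0.4945, -0.2544, 0.3102]
eef_rot: [179.6, 1.8, -82.9]
wrist_force: [-0.3, -0.7, -0.4]
grip_width: 0.0461
```

Run:
```python
from h import *
stp();s=env.read_state();print(s['ee_pos'],s['eef_rot'])
p=snap('wrist','w18')
for n in ('guard_top','pad'):print(n,env.landmark_of(n,p)[:2])
```

```text
TCP s,t,z [ 17.6 -22.1 310.2] tip [ 16.8 -22.3 285.2] toolz [-0.032 -0.009 -0.999] j [ 57.   13.6 -39.9  85.8   7.3  84.9 -65.8]
[ 0.49450827 -0.25441612  0.31016043] [179.56518274   1.84319456 -82.87087003]
guard_top []
pad []
```

View pics/w18.png

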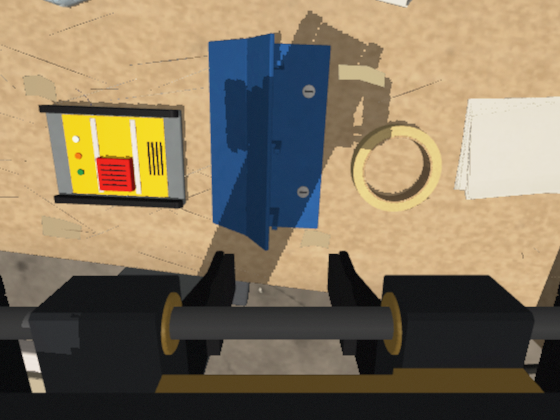

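Run:
```python
from h import *
p=env.snapshot('wrist')
g=ray(p,(174,115),.028);print('guard',g.round(4))
A=[ray(p,(r,c),.03)[:2] for c,r in ((40,108),(181,110),(183,203),(56,198))];A=np.array(A);print(A.round(3),A.mean(0))
for a,b in ((0,1),(3,2)): d=A[b]-A[a];print(np.hypot(*d),np.degrees(np.arctan2(d[1],d[0])))
to([g[0],g[1],.16],[180,0,-85])
```

```text
guard [ 0.4565 -0.0496  0.028 ]
[[ 0.523  0.034]
 [ 0.541 -0.126]
 [ 0.432 -0.133]
 [ 0.417  0.023]] [ 0.47822116 -0.05075822]
0.16106100642748059 -83.33777207621168
0.15657796160144874 -84.43300325866734
shift [-202.8   10.7  156.8] | 256.6 turn [0.5 1.8 2.3]
```

Request:
step_arm --plan "0 0 0 0.5 1.8 2.3;-50 5 20 0 0 0;-52 5 40 0 0 0;-52 5 45 0 0 0;-52 5 45 0 0 0" --hand -0.4

```text
time_s: 24.55
ee_pos: [0.4592, -0.0614, 0.1697]
eef_rot: [-179.9, -0.0, -85.1]
wrist_force: [1.3, 0.8, -0.2]
grip_width: 0.0605
```

Request:
step_arm --plan "0 0 0 0 0 0;0 0 0 0 0 0;0 0 0 0 0 0;0 0 0 0 0 0;0 0 0 0 0 0"

```text
time_s: 25.18
ee_pos: [0.4599, -0.0631, 0.1709]
eef_rot: [-179.9, 0.0, -85.2]
wrist_force: [0.5, 0.5, 1.3]
grip_width: 0.0612
```

Run:
```python
from h import *
stp();s=env.read_state();print(s['ee_pos'],s['eef_rot'])
p=snap('wrist','w19')
for n in ('guard_top',):print(n,[(x['score'],x['centre'],ray(p,x['centre'],.028)) for x in env.landmark_of(n,p)[:2]])
```

```text
TCP s,t,z [-176.1  -39.9  170.9] tip [-176.1  -39.9  145.9] toolz [-0.001  0.001 -1.   ] j [ 48.5   6.  -47.9 110.7   4.9  65.3 -86.5]
[ 0.4599015  -0.06309285  0.17093689] [-1.79943957e+02  3.66045915e-02 -8.52446294e+01]
guard_top [(0.58, [202.4, 264.9], array([ 0.45776614, -0.05039607,  0.028     ]))]
```

View pics/w19.png

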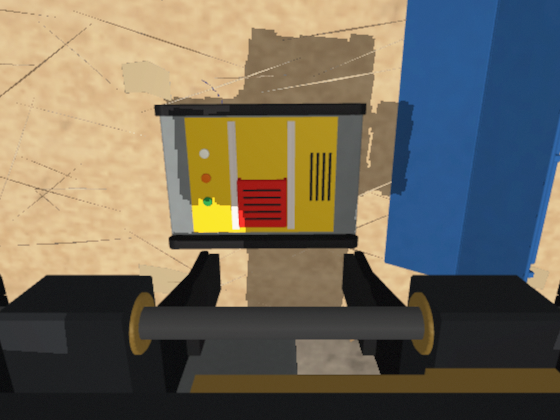

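Request:
step_arm --plan "-13 1 30 0 0 0;0 0 45 0 0 0;0 0 30 0 0 0;0 0 12 0 0 0;0 0 0 0 0 0"

```text
time_s: 25.9
ee_pos: [0.4576, -0.0496, 0.0537]
eef_rot: [180.0, 0.1, -85.2]
wrist_force: [1.1, 0.5, 0.2]
grip_width: 0.0606
```

Run:
```python
from h import *
s=env.read_state();print(s['ee_pos'],s['eef_rot'],s['wrist_force'])
p=snap('wrist','w20')
```

```text
[ 0.45762108 -0.04957376  0.05368503] [ 1.79997804e+02  7.42130538e-02 -8.52007642e+01] [1.08001642 0.50047591 0.22943231]
```

View pics/w20.png

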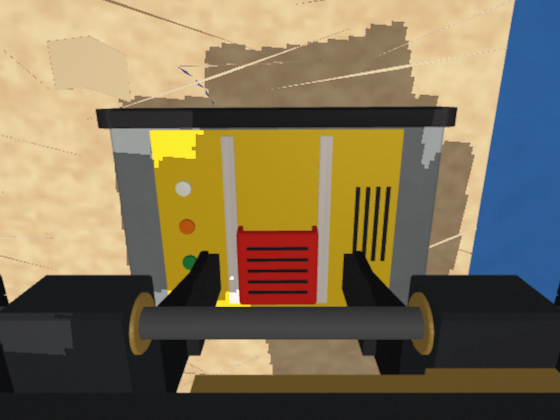

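Request:
step_arm --plan "0 0 5 0 0 0;0 0 4 0 0 0;0 0 0 0 0 0;0 0 0 0 0 0;0 0 0 0 0 0"

```text
time_s: 26.58
ee_pos: [0.4578, -0.0497, 0.0448]
eef_rot: [-180.0, 0.0, -85.2]
wrist_force: [-0.2, 0.3, 0.2]
grip_width: 0.0607
```

Request:
step_arm --plan "0 0 0 0 0 0;0 0 0 0 0 0;0 0 0 0 0 0;0 0 0 0 0 0;0 0 0 0 0 0" --hand 1 --force 6

```text
time_s: 27.2
ee_pos: [0.4577, -0.0495, 0.0447]
eef_rot: [-180.0, 0.1, -85.2]
wrist_force: [0.0, 0.8, 0.9]
grip_width: 0.04
```

Request:
step_arm --plan "0 -4 0 0 0 0;0 -8 0 0 0 0;0 -8 0 0 0 0;0 -8 0 0 0 0;0 -6 0 0 0 0"

```text
time_s: 27.82
ee_pos: [0.4922, -0.0466, 0.0447]
eef_rot: [-180.0, 0.1, -85.2]
wrist_force: [-1.5, 2.1, 3.2]
grip_width: 0.0399
```

Request:
step_arm --plan "0 -6 0 0 0 0;0 -5 0 0 0 0;0 -3 0 0 0 0;0 0 0 0 0 0;0 0 0 0 0 0"

```text
time_s: 28.45
ee_pos: [0.5056, -0.0461, 0.0447]
eef_rot: [-179.9, 0.0, -85.2]
wrist_force: [0.4, -0.8, -0.0]
grip_width: 0.0395
```

Run:
```python
from h import *
p=snap('wrist','w21')
```

```text
(no output)
```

View pics/w21.png

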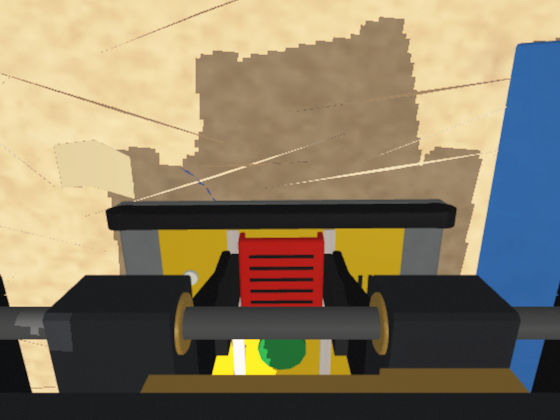

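Request:
step_arm --plan "0 0 0 0 0 0;0 0 0 0 0 0;0 0 -10 0 0 0;0 10 -45 0 0 0;0 15 -45 0 0 0" --hand -0.4

```text
time_s: 29.12
ee_pos: [0.4803, -0.0474, 0.1463]
eef_rot: [-180.0, 0.1, -85.2]
wrist_force: [0.3, -0.3, 1.6]
grip_width: 0.0608
```

Request:
step_arm --plan "0 20 -20 0 0 0;0 0 0 0 0 0;0 0 0 0 0 0;0 0 0 0 0 0;0 0 0 0 0 0" --hand 1

```text
time_s: 29.75
ee_pos: [0.4606, -0.0492, 0.164]
eef_rot: [180.0, 0.1, -85.2]
wrist_force: [0.2, -0.1, 0.8]
grip_width: 0.0188
```

Run:
```python
from h import *
s=env.read_state();print(s['ee_pos'],s['eef_rot'],s['grip_width'])
p=snap('wrist','w22')
for n,z in (('guard_top',.028),('button_top',.021)):print(n,[(x['score'],x['centre'],ray(p,x['centre'],z)) for x in env.landmark_of(n,p)[:2]])
```

```text
[ 0.46057899 -0.04919282  0.16402011] [ 1.79976174e+02  1.07998600e-01 -8.51766692e+01] 0.018757117645892163
guard_top [(0.76, [146.2, 281.8], array([ 0.50533879, -0.04597523,  0.028     ]))]
button_top [(0.6, [203.8, 279.4], array([ 0.45799189, -0.04810738,  0.021     ]))]
```

View pics/w22.png

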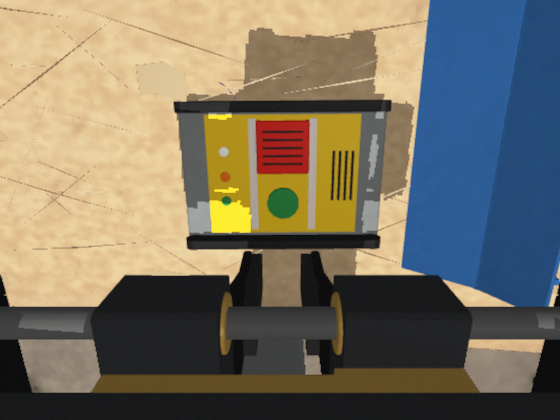

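Request:
step_arm --plan "1 3 40 0 0 0;0 0 45 0 0 0;0 0 20 0 0 0;0 0 5 0 0 0;0 0 0 0 0 0" --force 20

```text
time_s: 30.52
ee_pos: [0.4581, -0.0506, 0.0551]
eef_rot: [-179.9, 0.1, -85.2]
wrist_force: [0.7, 0.2, 0.0]
grip_width: 0.0007
```

Run:
```python
from h import *
s=env.read_state();print(s['ee_pos'],s['eef_rot'],s['grip_width'])
p=snap('wrist','w23')
```

```text
[ 0.45809159 -0.05058116  0.05509266] [-1.79947940e+02  5.00449201e-02 -8.51993350e+01] 0.0006690336312603201
```

View pics/w23.png

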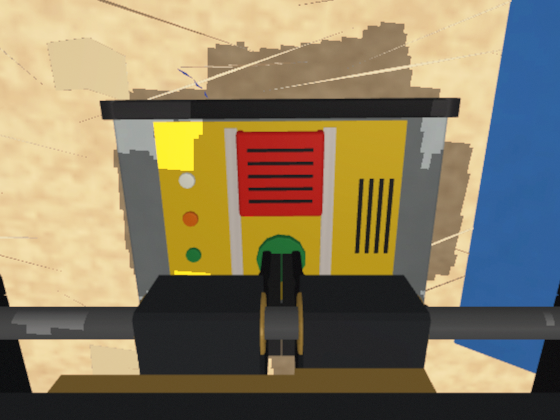

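Request:
step_arm --plan "0 0 8 0 0 0;0 0 3 0 0 0;0 0 2 0 0 0;0 0 1 0 0 0;0 0 0 0 0 0"

```text
time_s: 31.2
ee_pos: [0.4583, -0.0509, 0.0417]
eef_rot: [-179.9, -0.0, -85.2]
wrist_force: [-4.2, -0.6, 18.5]
grip_width: 0.0004
```

Request:
step_arm --plan "0 0 0.5 0 0 0;0 0 0.5 0 0 0;0 0 0 0 0 0;0 0 0 0 0 0;0 0 0 0 0 0"

```text
time_s: 31.82
ee_pos: [0.4584, -0.051, 0.0415]
eef_rot: [-180.0, -0.1, -85.2]
wrist_force: [-9.1, -0.2, 31.6]
grip_width: 0.0004
```

Request:
step_arm --plan "0 0 -3 0 0 0;0 0 -8 0 0 0;0 0 -30 0 0 0;0 20 -55 0 0 0;0 30 -55 0 0 0"

```text
time_s: 32.45
ee_pos: [0.4072, -0.0542, 0.1917]
eef_rot: [180.0, 0.2, -85.1]
wrist_force: [1.1, -2.0, 1.3]
grip_width: 0.0006
```

Request:
step_arm --plan "0 0 -40 0 0 0;0 0 0 0 0 0;0 0 0 0 0 0;0 0 0 0 0 0;0 0 0 0 0 0"

```text
time_s: 33.08
ee_pos: [0.4075, -0.0547, 0.2297]
eef_rot: [179.9, 0.1, -85.2]
wrist_force: [0.3, -0.1, 0.5]
grip_width: 0.0005
```

Run:
```python
from h import *
s=env.read_state();print(s['ee_pos'],s['eef_rot'],s['grip_width'])
p=snap('wrist','w24');q=snap('scene','s24')
for n,z in (('guard_top',.028),('button_top',.021),('pad',.03)):print(n,[(x['score'],x['centre'],ray(p,x['centre'],z)) for x in env.landmark_of(n,p)[:2]])
for n in ['carton','bottle','mug','masking','stamp','measure','roll']:
    l=env.landmark_of(n,q)[:1];print(n,[(round(x['score'],2),ray(q,x['centre'],0).round(3)) for x in l])
```

```text
[ 0.40754277 -0.05471603  0.22965876] [ 1.79946785e+02  1.22185211e-01 -8.51807352e+01] 0.00047837299046294676
guard_top [(0.67, [77.7, 281.1], array([ 0.50284881, -0.0465422 ,  0.028     ]))]
button_top [(0.85, [128.9, 280.3], array([ 0.45807697, -0.04960704,  0.021     ]))]
pad [(0.84, [105.2, 282.0], array([ 0.47977081, -0.04932562,  0.03      ]))]
carton [(0.56, array([0.392, 0.263, 0.   ]))]
bottle [(0.73, array([0.671, 0.011, 0.   ]))]
mug [(0.65, array([0.67 , 0.154, 0.   ]))]
masking []
stamp [(0.77, array([0.505, 0.42 , 0.   ]))]
measure [(0.89, array([0.592, 0.325, 0.   ]))]
roll [(0.87, array([ 0.468,  0.325, -0.   ]))]
```

View pics/w24.png

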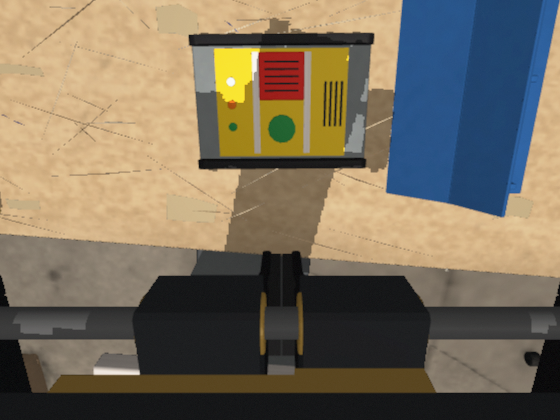

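View pics/s24.png

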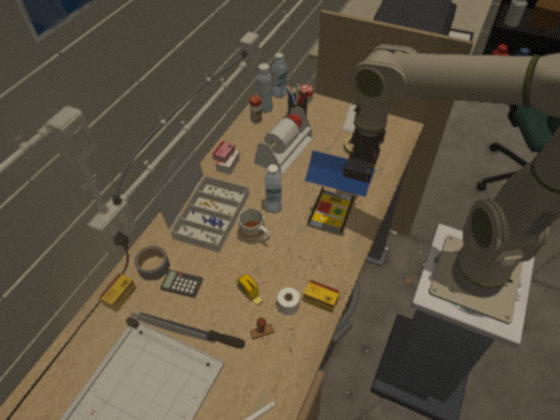

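Run:
```python
from h import *
print(env.close_job(), env.read_state()['time_s'])
```

```text
the job is handed in; nothing more can be done
the job is handed in; nothing more can be done
```

The job is handed in, and every step was carried out; no verdict was reported. The last reading was about 33 s of the 72 s allowed.

- **Carton:** it stands upright at about (0.39, 0.26), clear of the pad and the stop.
- **Pad:** I pushed it up the stop until it stood tilted by itself. I then lifted it by the overhang from behind, and it tipped over and now lies button side up at about (0.48, -0.05).
- **Guard:** I gripped it and slid it open. In the last picture it sits about 45 mm from the button.
- **Button:** I pressed it until it bottomed, with the fingertips at 16.5 mm height (about 4.5 mm of travel) and up to 32 N at the wrist, including about 9 N sideways. The button's exact position can't be measured. It looks out again in the last picture.
- **Bystanders:** the network put the bottle, mug, stamp, measure and roll within about 20 mm of their first positions. The bottle was furthest off, at about 18 mm, but nothing touched them, so I put that down to network error.
- **Not confirmed:** the network did not find the masking tape in the last check because the arm hid it. It was last seen standing clear behind the stop after the pad had been tipped, and nothing passed low near it afterwards.

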